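# Pack the chisels and clip the case shut

### The arm

A 6-joint arm with a two-finger parallel gripper is mounted at the origin on the work surface. World frame = base frame: x ahead of the robot, y to its left, z up, the work surface at z = 0. Lengths are in mm, angles in rad, forces in N, time in s.
With the tool pointing down it reaches from about 350 to 775 mm from the base axis. Payload 7.3 kg.
Tool frame: the origin (TCP) lies at the very end of the fingers, on their centre line; the grasp point (between the pads) lies 19 mm behind it; z points along the fingers, y is the line along which they close (so a half turn about z gives the same grasp; the last joint's range is limited). The gripper opens to 92 mm and grips with 3 to 60 N. Pads are 19 mm wide; open, the fingers measure 130 mm over their backs; the gripper's body (75 mm by 190 mm) begins 47 mm behind the grasp point.
Start: joints at [-1.364, 0.342, 1.524, -0, 1.275, -0.146], TCP at [181.425, -492.676, 226.741] pointing down, gripper open.
Joint ranges: [-2.53, 2.53], [-0.77, 2.02], [0.04, 2.7], [-1, 4.14], [0.28, 2.66], [-3.11, 3.11]. Speed limits (rad/s): [2.57, 2.57, 3.14, 3.14, 3.14, 3.14].

### API

Orientations are given as [roll, pitch, yaw] about the fixed x, y, z axes, in that order (R = Rz(yaw) Ry(pitch) Rx(roll)).
In Python, from plant import bot gives the robot as it stands.
- The arm moves only by the tool apply_moves, never from a script. Its argument "motion" is text: rows parted by semicolons, each of 4 numbers parted by spaces: the shift along the tool's x, y, z in m, then the turn about the tool's z in degrees. A call has 1 to 8 rows; each row shifts and turns the commanded pose from where the row before left it, along the tool's axes as they then stand; what a row does not reach is not made up. A row lasts 1/8 s, in which the tool goes at most 62.5 mm and 10.7 degrees, less where a joint would pass 70% of its speed; a pose out of reach is approached as far as the arm can. A call with a gripper value outside its range is refused whole. "fingers" is the opening, from -1 (shut) to 1 (fully open), set as the call begins (left out, the last holds). The fingers move at their own pace and stop on an object; the grip force is fixed at half the most. Time passes only in rows, so rows that do not move let the fingers close. It gives the time, the measured TCP pose, the force, the opening and the grip force at its end, in the units of the state.
- bot.get_obs(): the state, without advancing time (a new reading comes with each control period).
- bot.capture(name): name is "scene" or "top" or "wrist"; returns a dict with "img" (384x512x3 uint8, blue, green, red), "range_z" (384x512 float32, mm along the optical axis (not along the pixel's ray), 0 where there is no reading), "fx", "fy", "cx", "cy" (pixels), "world_from_camera" (4x4, takes a point from camera to world coordinates); the wrist camera has in their place "mount" (4x4, takes a point from camera to tool coordinates, whose origin is the TCP and whose axes are the flange's). Camera axes: x right, y down, z forward; pixel columns grow to the right and rows downward; lengths in mm; the calibration is good to about 2 mm. The wrist camera is an equidistant fisheye: a pixel r from the principal point sees the ray r / f radians off the axis. A picture is of the moment at which its call begins: read the wrist's pose just before it.
- bot.close_job(): hands the job in; it is judged then, once.
Trained networks look in a picture, given as the dict that the camera call returned (one of the last four; its "shot" number tells which), for a name from the list of things; names that differ only in an ending like _2 or _b are one class to them, and where a whole thing is asked for, a point or a joint stands for the part that bears it (a point fixed in the world has none). Each returns a list of dicts, best first, with "p" (0 to 1); they miss things now and then, are a little off and sometimes report something else, mostly with a low value. They report only what shows in the picture. A call takes as long as a camera call. They do not tell look-alikes from the thing itself.
- bot.cut_out(picture, thing): "pixels" (384x512 bool, what is visible of it) and "point" ([column, row] in pixels, amid what is visible of it).
The state is a dict: "time": time; "joint_positions": joint angles; "dq": joint speeds; "tau": joint torques, N m; "tool_pos": TCP position; "tcp_rot": TCP orientation; "contact_force": force on the tool from outside, world axes, zero at the start; "moment": the same for the moment, N m; "grip_width": finger opening in mm; "finger_force": force on a finger pad.
Only numpy, scipy, OpenCV 4.12 (cv2) and the standard library are available. Lean on these libraries where they do the work, as an engineer would, in place of code of your own. Each camera call takes 0.05 s, during which the arm holds its last target. There are 200 camera calls.

### The job

Put the chisels that lie on the bench away in their case: lay each in the V trough of its own colour, blade through the slot, and push it fully home so that the handle sits on both flanks and against the stop. Then set the lid fully down on the case and snap all four clips down over it in opposite-corner order: after the first clip close the one diagonally across from it, then the other two. Leave the glue, the mallet and the sharpening stone where they are.

Things in the scene. Friction and masses are not known exactly. Their poses are not given: they have to be found in the camera images.
- case: Open chisel case, fixed: grey tray 200 x 196 mm outside, 55 high, walls 5, floor 6 mm thick. Origin: centre of its underside; x points the way the blades must point (away from the robot, within 0.1 rad), y left, z up. Inside, along x, three V troughs 54 mm apart, coloured red (y -54), yellow (0), blue (+54); beside each handle 25 mm are free for a finger.
- stop (a point): Top edge of the black stop plate's rear face, mid-case: plate across the case at case x = 22 to 28 mm, 44 mm high above the bench, with an open-topped 18 mm wide slot before each trough for the blade. A handle that is home has its butt 17 mm from the rear wall, so it can be lowered in up to 15 mm short of the stop and slid forward.
- lid_home (a point): Where lid_grip is when the lid is fully down: case frame (0, 0, 74) mm. The lid's two ribs drop inside the case's end walls with 3 mm play all round; one rib comes down 4 mm behind the handles' butts, so the lid goes down only if the chisels are home. It fits either way round (0 or half a turn).
- lid_grip (a point): Middle of the handle's neck on the loose blue lid (0.3 kg). Plate 200 x 196 x 6 mm, its top 13 mm below this point. Black T handle along x: neck 70 long, 20 wide (grip across y), up to 13 mm above this point; head on it 34 wide, 7 thick. Two cross ribs, 10 thick in x, 180 long in y, at x = +-87 mm, hang 18 mm below the plate; on the bench the lid stands level on them, this point 37 mm up.
- chisel_red_mid (a point): Middle of the handle of the chisel with red bands, loose, 0.13 kg, lying on the bench (may be absent). Octagonal wooden handle 28 mm across flats, 100 long (50 either side of this point along x), two flats upright as it lies; steel blade 10 x 4 mm on its axis reaches 56 mm beyond the handle to +x. This point is 14 mm above what it lies on.
- home_red (a point): Where the middle of the red chisel's handle is when it rests on both flanks of the red trough, front end face against the stop plate: 32 mm above the bench. Axes as the case's. The trough: two 45-degree flanks, 30 mm wide over all, reaching 45 mm to either side of this point along x; the flanks' upper edges lie 7 mm below this point.
- chisel_yellow_mid (a point): Middle of the handle of the chisel with yellow bands, loose, 0.13 kg, lying on the bench (may be absent). Octagonal wooden handle 28 mm across flats, 100 long (50 either side of this point along x), two flats upright as it lies; steel blade 12 x 4 mm on its axis reaches 56 mm beyond the handle to +x. This point is 14 mm above what it lies on.
- home_yellow (a point): Where the middle of the yellow chisel's handle is when it rests on both flanks of the yellow trough, front end face against the stop plate: 32 mm above the bench. Axes as the case's. The trough: two 45-degree flanks, 30 mm wide over all, reaching 45 mm to either side of this point along x; the flanks' upper edges lie 7 mm below this point.
- chisel_blue_mid (a point): Middle of the handle of the chisel with blue bands, loose, 0.13 kg, lying on the bench (may be absent). Octagonal wooden handle 28 mm across flats, 100 long (50 either side of this point along x), two flats upright as it lies; steel blade 14 x 4 mm on its axis reaches 56 mm beyond the handle to +x. This point is 14 mm above what it lies on.
- home_blue (a point): Where the middle of the blue chisel's handle is when it rests on both flanks of the blue trough, front end face against the stop plate: 32 mm above the bench. Axes as the case's. The trough: two 45-degree flanks, 30 mm wide over all, reaching 45 mm to either side of this point along x; the flanks' upper edges lie 7 mm below this point.
- clip_1 (a joint): Angle of the orange clip at the case's far left corner (+x, +y in its frame; diagonal to clip_3), rad: 0 snapped flat on the lid, about 2.2 open, leaning outward. An over-centre spring resists closing (about 5 N at the tip) until about 0.5, then snaps it shut; let go above that, it springs open. Push it inward from outside, then press down from above.
- clip_1_hinge (a point): Hinge axis of clip_1, along the case's x, 6 mm outside the case's left wall and 64.5 mm above the bench. The clip's arm is 34 mm long, 26 mm wide and 5 mm thick; at 0 it points level to the case's -y, its underside 1 mm above the lid.
- clip_2 (a joint): Angle of the orange clip at the case's far right corner (+x, -y in its frame; diagonal to clip_4), rad: 0 snapped flat on the lid, about 2.2 open, leaning outward. An over-centre spring resists closing (about 5 N at the tip) until about 0.5, then snaps it shut; let go above that, it springs open. Push it inward from outside, then press down from above.
- clip_2_hinge (a point): Hinge axis of clip_2, along the case's x, 6 mm outside the case's right wall and 64.5 mm above the bench. The clip's arm is 34 mm long, 26 mm wide and 5 mm thick; at 0 it points level to the case's +y, its underside 1 mm above the lid.
- clip_3 (a joint): Angle of the orange clip at the case's near right corner (-x, -y in its frame; diagonal to clip_1), rad: 0 snapped flat on the lid, about 2.2 open, leaning outward. An over-centre spring resists closing (about 5 N at the tip) until about 0.5, then snaps it shut; let go above that, it springs open. Push it inward from outside, then press down from above.
- clip_3_hinge (a point): Hinge axis of clip_3, along the case's x, 6 mm outside the case's right wall and 64.5 mm above the bench. The clip's arm is 34 mm long, 26 mm wide and 5 mm thick; at 0 it points level to the case's +y, its underside 1 mm above the lid.
- clip_4 (a joint): Angle of the orange clip at the case's near left corner (-x, +y in its frame; diagonal to clip_2), rad: 0 snapped flat on the lid, about 2.2 open, leaning outward. An over-centre spring resists closing (about 5 N at the tip) until about 0.5, then snaps it shut; let go above that, it springs open. Push it inward from outside, then press down from above.
- clip_4_hinge (a point): Hinge axis of clip_4, along the case's x, 6 mm outside the case's left wall and 64.5 mm above the bench. The clip's arm is 34 mm long, 26 mm wide and 5 mm thick; at 0 it points level to the case's -y, its underside 1 mm above the lid.
- glue: Bystander: white glue bottle, 64 mm across, 170 mm tall, standing or lying on the bench; origin at its underside. Leave it alone.
- mallet: Bystander: wooden mallet lying down, head 66 x 120 x 64 mm with a 32 mm round handle reaching 150 mm out from it to -y, standing or lying on the bench; origin at its underside. Leave it alone.
- stone: Bystander: sharpening stone on a dark wooden base, 60 x 170 x 34 mm, standing or lying on the bench; origin at its underside. Leave it alone.
Not all that is in view belongs to the job. Leave any black look-alike of the part that bears chisel_blue_mid alone. What is shaped like the part that bears chisel_yellow_mid but orange is not meant.

How it is judged:
By the outcome, as a careful person would: the job done as asked, in the order asked, and still so for the second after the job is handed in, with the robot touching nothing.
Of chisel_red, chisel_yellow, chisel_blue only 2 to 3 are there at a start; the rules pass over those that are not, and their reading is None.
At some moment in a run one of chisel_red, chisel_yellow, chisel_blue, lid may be knocked a few centimetres aside while the robot is not near it.
Once in a run the grip may slacken for a moment while it holds something.
It also fails if it takes over 210 s, if anything falls off the work surface, if the arm or the gripper's body presses on something with over 40 N, if the wrist force passes 120 N, or if a joint passes its speed limit or range.

## Working session

There is one attempt and no reset: what is moved stays moved. The work goes in short steps, Python scripts to look and compute and a tool call to move; the robot and the scene stay as the last step left them, time stands still between calls to the robot, and variables do not carry over. Pictures are saved under pics/ and viewed, at most 14 in all, crops included, and the job is handed in when it is done.

Besides the shell and the picture viewer there is one more tool, called after ">>>" by a JSON object that holds its "name" and its "arguments", one argument or row to a line. apply_moves: Moves the arm, as the interface text tells. Its arguments: {"type":"object","properties":{"motion":{"type":"string"},"fingers":{"type":"number"}},"required":["motion"]}

```bash
mkdir -p pics; ls
cat > h.py <<'E'
import numpy as np, cv2
from plant import bot
def world(c,u,v,z=None):
    "world points of pixels from the depth image"
    z=c['range_z'][v,u] if z is None else z
    P=np.stack([(u-c['cx'])/c['fx']*z,(v-c['cy'])/c['fy']*z,z,np.ones_like(z)],-1)
    return (P@c['world_from_camera'].T)[...,:3]
def cloud(c):
    v,u=np.mgrid[:384,:512]; P=world(c,u,v); P[c['range_z']<=0]=np.nan; return P
E
python3 - <<'E'
from h import *
o=bot.get_obs(); print({k:np.round(v,3).tolist() for k,v in o.items()})
for n in ['top','scene']:
    c=bot.capture(n); cv2.imwrite(f'pics/{n}0.png',cv2.resize(c['img'],(800,600),interpolation=cv2.INTER_CUBIC)); print(n,c['fx'],c['cx'],c['cy'],np.round(c['world_from_camera'],3).tolist())
    for t in ['chisel_red_mid','chisel_yellow_mid','chisel_blue_mid','lid_grip','case','glue','mallet','stone','clip_1']:
        for d in bot.cut_out(c,t):
            P=cloud(c); q=P[d['pixels']]
            print(t,round(d['p'],2),np.round(d['point']),d['pixels'].sum(),np.round(np.nanmedian(q,0)))
E
```

```text
pics
{'time': 0.0, 'joint_positions': [-1.364, 0.343, 1.525, 0.0, 1.275, -0.146], 'dq': [-0.001, 0.001, 0.001, -0.0, 0.0, -0.001], 'tau': [-0.003, -43.124, -24.422, 0.072, 0.056, -0.0], 'tool_pos': [181.347, -492.235, 226.035], 'tcp_rot': [-3.14, -0.0, 0.353], 'contact_force': [-0.33, -0.338, -0.173], 'moment': [-0.017, 0.017, -0.033], 'finger_force': 0.0, 'grip_width': 91.748}
top 464.3822691331211 256.21130843849295 195.44694392083517 [[-0.007, -0.992, 0.125, 362.641], [-1.0, 0.004, -0.02, -68.233], [0.02, -0.125, -0.992, 1325.381], [0.0, 0.0, 0.0, 1.0]]
chisel_yellow_mid 0.89 [341. 199.] 463 [ 518. -340.   26.]
chisel_yellow_mid 0.71 [382. 167.] 345 [ 611. -454.   28.]
chisel_yellow_mid 0.19 [146. 201.] 5987 [509. 211.  12.]
chisel_blue_mid 0.89 [316. 211.] 484 [ 487. -271.   25.]
chisel_blue_mid 0.69 [392. 234.] 514 [ 413. -481.   25.]
chisel_blue_mid 0.6 [330. 286.] 485 [ 274. -294.   26.]
lid_grip 0.78 [257. 189.] 4980 [542. -94.  26.]
lid_grip 0.35 [148. 206.] 5926 [508. 210.  12.]
case 0.73 [148. 204.] 5811 [508. 209.  12.]
glue 0.84 [301. 116.] 664 [ 731. -208.  114.]
glue 0
[... 448 characters left out ...]
 -0.853, 988.445], [0.0, 0.0, 0.0, 1.0]]
chisel_red_mid 0.63 [318. 138.] 3927 [504. 213.  23.]
chisel_yellow_mid 0.93 [178. 229.] 443 [ 525. -341.   25.]
chisel_yellow_mid 0.65 [157. 282.] 527 [ 626. -455.   26.]
chisel_blue_mid 0.97 [188. 211.] 358 [ 494. -272.   26.]
chisel_blue_mid 0.8 [113. 229.] 435 [ 421. -484.   25.]
chisel_blue_mid 0.63 [151. 163.] 359 [ 278. -295.   23.]
lid_grip 0.61 [247. 195.] 3749 [ 551. -103.   25.]
case 0.68 [320. 140.] 4004 [505. 214.  22.]
glue 0.8 [258. 262.] 712 [ 757. -223.  115.]
mallet 0.95 [333. 227.] 1738 [796.  24.  61.]
mallet 0.29 [335. 104.] 82 [447. 318.  80.]
stone 0.83 [385. 172.] 904 [730. 285.  34.]
clip_1 0.58 [334. 100.] 58 [448. 318.  81.]
```

View pics/top0.png

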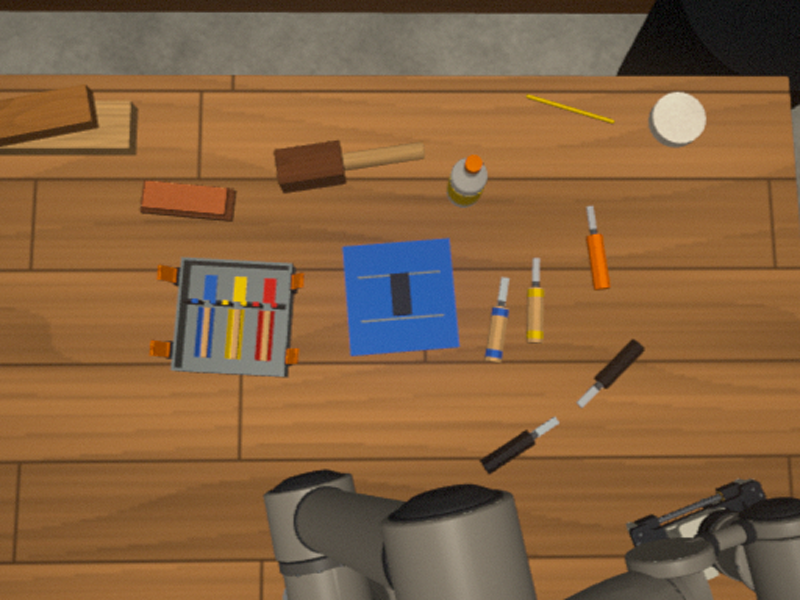

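Run:
```python
from h import *
c=bot.capture('top'); im=c['img'][150:310,290:430]; cv2.imwrite('pics/crop1.png',cv2.resize(im,None,fx=3.7,fy=3.7,interpolation=cv2.INTER_CUBIC))
```

```text
(no output)
```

View pics/crop1.png

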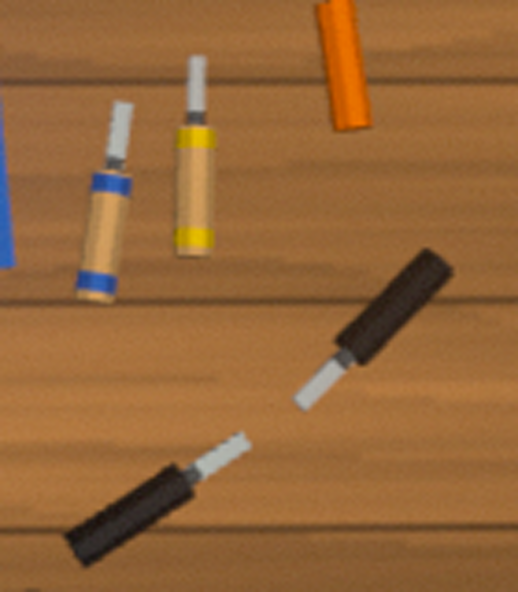

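Pictures show: the yellow-banded chisel (536,300), the blue-banded chisel (497,330), an orange look-alike (597,260), two black look-alikes (612,372) and (515,450), the lid (400,295) and the case (235,318). No red-banded chisel is present. I choose the two wooden ones with bands; the crop confirms both.

```bash
cat >> h.py <<'E'
def rect(P,name=''):
    (c,s,a)=cv2.minAreaRect(P[:,:2].astype(np.float32)); print(name,len(P),np.round(c,1),np.round(s,1),round(a,2),'zmed',np.round(np.median(P[:,2]),1))
def sel(P,x,y,z):
    P=P.reshape(-1,3); P=P[np.isfinite(P).all(1)]
    return P[(abs(P[:,0]-x[0])<x[1])&(abs(P[:,1]-y[0])<y[1])&(P[:,2]>z[0])&(P[:,2]<z[1])]
def goto(x,y,z,yawdeg,step=.045):
    "rows (tool axes) from the present pose: turn first, then shift"
    o=bot.get_obs(); p=np.array(o['tool_pos']); r=o['tcp_rot']; yaw=np.degrees(r[2])
    dy=(yawdeg-yaw+180)%360-180
    n=int(np.ceil(abs(dy)/10)); 
    if n: print(f'turn {n} rows of 0 0 0 {-dy/n:.2f}')
    c,s=np.cos(np.radians(yawdeg)),np.sin(np.radians(yawdeg)); d=np.array([x,y,z])-p
    t=np.array([c*d[0]+s*d[1],s*d[0]-c*d[1],-d[2]])/1000
    m=max(1,int(np.ceil(np.linalg.norm(t[:2])/step))); 
    print(f'shift total {np.round(t,4)}; in {m} rows xy: {t[0]/m:.4f} {t[1]/m:.4f}; z {t[2]:.4f}', 'rp',np.round(r[:2],3),'now',np.round(p,1),round(yaw,2))
E
python3 - <<'E'
from h import *
for n in ['top','scene']:
    c=bot.capture(n); P=cloud(c); print(n)
    rect(sel(P,(508,130),(210,112),(51,58)),'case rim')
    rect(sel(P,(540,130),(-95,125),(20,28)),'lid')
    rect(sel(P,(540,60),(-95,60),(45,55)),'lid handle')
    rect(sel(P,(505,70),(-270,32),(21,40)),'blue')
    rect(sel(P,(535,70),(-340,32),(21,40)),'yellow')
    for x in (-3,0):
        q=sel(P,(508,160),(210,150),(60,100)); 
    print('bench',np.median(sel(P,(400,40),(-200,60),(-20,20))[:,2]))
    _,l,st,ce=cv2.connectedComponentsWithStats(((P[...,2]>62)&(abs(P[...,0]-508)<160)&(abs(P[...,1]-210)<150)).astype(np.uint8))
    for i in range(1,len(st)):
        if st[i,4]>15: Q=P[l==i]; print('clip',st[i,4],np.round(Q.mean(0)),np.round(Q.max(0)),np.round(Q.min(0)))
E
```

```text
top
case rim 457 [506.1 199.1] [204.8 202.5] 87.59 zmed 55.2
lid 3708 [544.4 -95. ] [200.6 196.4] 4.44 zmed 25.0
lid handle 39 [546.1 -94.6] [71.3 30.8] 5.37 zmed 54.2
blue 304 [ 499.9 -272.9] [ 28.2 133. ] 80.08 zmed 27.1
yellow 314 [ 532.9 -341. ] [ 28.8 132.8] 86.58 zmed 28.0
bench 1.1403464315064866
clip 137 [578. 308.  81.] [591. 321.  99.] [563. 294.  63.]
clip 89 [563.  85.  83.] [579.  99. 100.] [550.  73.  63.]
clip 140 [448. 316.  81.] [462. 331.  99.] [432. 302.  62.]
clip 93 [434.  94.  82.] [450. 108.  98.] [420.  80.  63.]
scene
case rim 392 [504.1 202.7] [212.3 204.4] 87.78 zmed 55.2
lid 3236 [542.9 -93.2] [201.8 197.7] 4.34 zmed 25.0
lid handle 26 [543.1 -94.2] [74.2 33.2] 7.58 zmed 53.6
blue 260 [ 502.5 -272.3] [ 28.  140.8] 79.86 zmed 27.0
yellow 297 [ 517.8 -338.5] [ 28.3 104.9] 86.89 zmed 27.1
bench 0.9972766159357889
clip 90 [447. 316.  80.] [460. 329.  97.] [433. 303.  62.]
clip 107 [577. 308.  79.] [591. 320.  97.] [560. 294.  62.]
clip 40 [436.  94.  83.] [449. 109.  98.] [419.  81.  62.]
clip 44 [566.  86.  82.] [578. 101.  98.] [549.  74.  63.]
```

Run:
```python
from h import *
goto(505,-305,230,-6)
```

```text
turn 3 rows of 0 0 0 8.74
shift total [ 0.3022 -0.2205 -0.0032]; in 9 rows xy: 0.0336 -0.0245; z -0.0032 rp [3.141 0.   ] now [ 181.4 -492.7  226.8] 20.22
```

>>> {"name": "apply_moves", "arguments": {
  "motion": "0 0 0 8.74;0 0 0 8.74;0 0 0 8.74;0.05 -0.0367 0 0;0.05 -0.0367 0 0;0.05 -0.0367 0 0;0.05 -0.0367 0 0;0.05 -0.0367 0 0",
  "fingers": 1
}}

```text
time: 2.15
tool_pos: [450.9, -335.2, 226.9]
tcp_rot: [3.141, -0.0, -0.105]
contact_force: [0.8, -0.8, 0.9]
grip_width: 91.7
finger_force: 0.0
```

>>> {"name": "apply_moves", "arguments": {
  "motion": "0.05 -0.0367 0 0;0 0 0 0;0 0 0 0"
}}

```text
time: 2.52
tool_pos: [502.6, -304.9, 226.4]
tcp_rot: [3.142, 0.001, -0.104]
contact_force: [-0.6, 0.5, -0.1]
grip_width: 91.6
finger_force: 0.0
```

```bash
cat >> h.py <<'E'
from scipy.spatial.transform import Rotation as Ro
def wcloud(c,o):
    v,u=np.mgrid[:384,:512]; x=(u-c['cx'])/c['fx']; y=(v-c['cy'])/c['fy']; th=np.hypot(x,y); z=c['range_z']
    k=np.tan(np.minimum(th,1.45))/np.maximum(th,1e-9)
    P=np.stack([x*k*z,y*k*z,z,np.ones_like(z)],-1)
    T=np.eye(4); T[:3,:3]=Ro.from_euler('xyz',o['tcp_rot']).as_matrix(); T[:3,3]=o['tool_pos']
    P=(P@(T@c['mount']).T)[...,:3]; P[(z<=0)|(th>1.4)]=np.nan; return P
def wshot():
    o=bot.get_obs(); c=bot.capture('wrist'); return c,wcloud(c,o)
def axis(P,img,x,y,z,name,L=100):
    m=(abs(P[...,0]-x[0])<x[1])&(abs(P[...,1]-y[0])<y[1])&(P[...,2]>z[0])&(P[...,2]<z[1]); m=m.astype(np.uint8)
    _,l,st,_=cv2.connectedComponentsWithStats(m); 
    if len(st)<2: print(name,'none'); return
    Q=P[l==1+np.argmax(st[1:,4])]; rect(Q,name)
    c=Q[:,:2].mean(0); w,V=np.linalg.eigh(np.cov((Q[:,:2]-c).T)); a=V[:,1]*np.sign(V[0,1]); n=np.array([-a[1],a[0]])
    t=(Q[:,:2]-c)@a; s=(Q[:,:2]-c)@n; e=np.percentile(t,[1,99]); f=np.percentile(s,[2,98])
    m=c+a*e.mean()+n*f.mean(); print(' mid',np.round(m,1),'len',np.round(e[1]-e[0],1),'wid',np.round(f[1]-f[0],1),'yaw',round(np.degrees(np.arctan2(a[1],a[0])),2),'z',np.round(np.percentile(Q[:,2],[50,98]),1)); return m
E
python3 - <<'E'
from h import *
c,P=wshot(); cv2.imwrite('pics/w1.png',c['img']); print(bot.get_obs()['tool_pos'])
axis(P,0,(500,90),(-272,36),(21,45),'blue'); axis(P,0,(525,90),(-341,34),(21,45),'yellow')
t=bot.capture('top'); Q=cloud(t); axis(Q,0,(500,90),(-272,36),(21,45),'blue'); axis(Q,0,(525,90),(-341,34),(21,45),'yellow')
E
```

```text
[ 502.16181917 -305.49158001  226.6148755 ]
blue 1461 [ 472.1 -268.9] [27.6 99.8] 80.12 zmed 26.8
 mid [ 472.5 -269.2] len 98.1 wid 24.4 yaw -9.95 z [26.8 29. ]
yellow 1586 [ 507.  -340.3] [ 28.  100.1] 87.37 zmed 26.9
 mid [ 507.3 -340.4] len 97.7 wid 24.5 yaw -2.92 z [26.9 29.1]
blue 2 [ 503.4 -261. ] [3.2 0. ] 171.73 zmed 22.7
 mid [ 503.4 -261. ] len 3.1 wid 0.0 yaw -8.27 z [22.7 23.9]
yellow 138 [ 483.  -338.5] [26.2 47.7] 88.66 zmed 28.0
 mid [ 483.  -339.2] len 46.7 wid 25.9 yaw 2.99 z [28.  34.3]
```

View pics/w1.png

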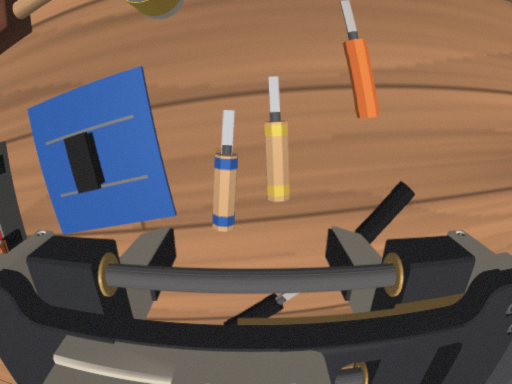

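The wrist view shows the blue-banded chisel at (225,190) and the yellow at (277,160), both clear to grip. I take the yellow first.

Run:
```python
from h import *
goto(532.3,-341.7,8.5,-2.9)
```

```text
turn 1 rows of 0 0 0 -3.19
shift total [0.0322 0.0343 0.2182]; in 2 rows xy: 0.0161 0.0171; z 0.2182 rp [3.141 0.   ] now [ 501.9 -305.9  226.7] -6.09
```

>>> {"name": "apply_moves", "arguments": {
  "motion": "0 0 0 -3.2;0.016 0.017 0 0;0.016 0.017 0.03 0;0 0 0.05 0;0 0 0.05 0;0 0 0.04 0;0 0 0.03 0;0 0 0.018 0",
  "fingers": 0.3
}}

```text
time: 3.62
tool_pos: [531.6, -341.4, 7.3]
tcp_rot: [-3.141, 0.002, -0.051]
contact_force: [0.4, -0.2, -0.4]
grip_width: 59.8
finger_force: 0.0
```

Run:
```python
from h import *
goto(532.3,-341.7,8.5,-2.9)
```

```text
turn 1 rows of 0 0 0 -0.03
shift total [ 0.0007  0.0003 -0.0012]; in 1 rows xy: 0.0007 0.0003; z -0.0012 rp [-3.141e+00  2.000e-03] now [ 531.6 -341.4    7.3] -2.93
```

>>> {"name": "apply_moves", "arguments": {
  "motion": "0 0 -0.001 0;0 0 0 0;0 0 0 0;0 0 0 0;0 0 0 0;0 0 0 0",
  "fingers": -1
}}

```text
time: 4.38
tool_pos: [533.7, -340.9, 10.9]
tcp_rot: [3.14, -0.002, -0.049]
contact_force: [-0.5, 1.0, 6.3]
grip_width: 27.6
finger_force: 30.0
```

>>> {"name": "apply_moves", "arguments": {
  "motion": "0 0 -0.02 0;0 0 -0.04 0;0 0 -0.05 0;0 0 -0.05 0;0 0 -0.02 0;0 0 0 0"
}}

```text
time: 5.12
tool_pos: [533.7, -341.0, 191.3]
tcp_rot: [3.139, -0.003, -0.049]
contact_force: [-0.7, 0.1, -2.3]
grip_width: 27.6
finger_force: 30.0
```

Run:
```python
from h import *
goto(470,120,190,-3.5)
c,P=wshot()
axis(P,0,(500,90),(-272,36),(21,45),'blue')
```

```text
turn 1 rows of 0 0 0 0.70
shift total [-0.0917 -0.4562  0.0013]; in 11 rows xy: -0.0083 -0.0415; z 0.0013 rp [ 3.139e+00 -3.000e-03] now [ 533.7 -341.   191.3] -2.8
blue 1044 [ 486.9 -272. ] [27.9 71.2] 80.19 zmed 26.8
 mid [ 488.7 -271.6] len 67.3 wid 24.4 yaw -12.69 z [26.8 28.9]
```

>>> {"name": "apply_moves", "arguments": {
  "motion": "-0.011 -0.05 0 0.7;-0.011 -0.05 0 0;-0.011 -0.05 0 0;-0.011 -0.05 0 0;-0.011 -0.05 0 0;-0.011 -0.05 0 0;-0.011 -0.05 0 0;-0.011 -0.05 0 0"
}}

```text
time: 6.18
tool_pos: [467.7, 65.5, 188.0]
tcp_rot: [3.141, 0.003, -0.061]
contact_force: [0.9, 0.0, -1.9]
grip_width: 28.1
finger_force: 3.0
```

>>> {"name": "apply_moves", "arguments": {
  "motion": "-0.005 -0.05 0 0;0 -0.05 0 0;0 -0.03 0 0;0 0 0 0;0 0 0 0"
}}

```text
time: 6.8
tool_pos: [471.3, 193.3, 188.4]
tcp_rot: [3.14, 0.003, -0.061]
contact_force: [0.6, -0.3, -2.0]
grip_width: 27.2
finger_force: 30.0
```

Run:
```python
from h import *
c,P=wshot(); np.savez('w2.npz',P=P,img=c['img']); cv2.imwrite('pics/w2.png',c['img']); print(bot.get_obs()['tool_pos'])
rect(sel(P,(508,130),(200,150),(51,58)),'rim')
```

```text
[471.59355245 193.03649533 188.72079131]
rim 3467 [503.3 201.3] [210.3 199.5] 86.45 zmed 54.5
```

View pics/w2.png

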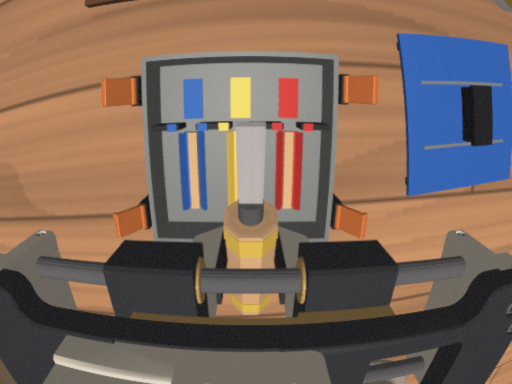

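```bash
cat >> h.py <<'E'
from scipy.optimize import least_squares
def casefit(P,g=(506,199,-3.5)):
    Q=sel(P,(508,130),(200,130),(52,58))
    def f(p,Q=Q):
        a=np.radians(p[2]); d=Q[:,:2]-p[:2]; x=d@[np.cos(a),np.sin(a)]; y=d@[-np.sin(a),np.cos(a)]
        qx,qy=abs(x)-97.5,abs(y)-95.5
        s=np.where((qx>0)&(qy>0),np.hypot(qx,qy),np.maximum(qx,qy))
        return np.maximum(abs(s)-2.5,0)*np.sign(s)+0.02*s
    r=least_squares(f,g,loss='soft_l1',f_scale=1,x_scale=[1,1,.5]); print('case',np.round(r.x,2),'n',len(Q),'cost',round(r.cost/len(Q),3)); return r.x
def c2w(cs,x,y):
    a=np.radians(cs[2]); return cs[0]+x*np.cos(a)-y*np.sin(a), cs[1]+x*np.sin(a)+y*np.cos(a)
E
python3 - <<'E'
from h import *
d=np.load('w2.npz'); P=d['P']; img=d['img']
cs=casefit(P); casefit(cloud(bot.capture('top')))
casefit(cloud(bot.capture('scene')))
# stop plate
Q=sel(P,(525,40),(200,80),(40,47)); rect(Q,'stop')
# trough tape colours
h=cv2.cvtColor(img,cv2.COLOR_BGR2HSV)
for n,lo,hi in [('blue',105,125),('yel',24,34),('red',-1,4)]:
    m=(h[...,0]>=lo)&(h[...,0]<=hi)&(h[...,1]>150)&(h[...,2]>80)&(abs(P[...,0]-508)<100)&(abs(P[...,1]-200)<90)&(P[...,2]<45)
    a=np.radians(cs[2]); D=P[m][:,:2]-cs[:2]; x=D@[np.cos(a),np.sin(a)]; y=D@[-np.sin(a),np.cos(a)]
    print(n,m.sum(),'y case',np.round(np.percentile(y,[2,50,98]),1),'x',np.round(np.percentile(x,[2,98]),1), 'z',np.round(np.percentile(P[m][:,2],[2,50,98]),1))
# chisel in hand (tool frame)
o=bot.get_obs(); R=Ro.from_euler('xyz',o['tcp_rot']).as_matrix()
T=(P-np.array(o['tool_pos']))@R
m=(abs(T[...,1])<16)&(abs(T[...,2])<40)&(T[...,0]>8)&(T[...,0]<110)
for x0 in range(10,106,8):
    k=m&(T[...,0]>=x0)&(T[...,0]<x0+8)
    if k.sum()>5: print(x0+4,k.sum(),'y',np.round(np.percentile(T[k][:,1],[5,50,95]),1),'z',np.round(np.percentile(T[k][:,2],[5,50,95]),1))
E
```

```text
case [502.97 201.38  -3.44] n 3298 cost 0.036
case [505.98 200.96  -3.76] n 284 cost 0.089
case [504.6  202.28  -3.4 ] n 354 cost 0.466
stop 620 [527.6 200. ] [160.3   7.7] 86.36 zmed 45.0
blue 1599 y case [40.3 55.9 67.2] x [-68.   74.6] z [ 6.2 19.7 26.1]
yel 9 y case [6.8 7.2 7.4] x [-65.5  -8.1] z [ 8.3  9.3 10.4]
red 1863 y case [-67.7 -55.2 -40.2] x [-68.5  74.8] z [ 6.4 19.3 25.9]
14 916 y [-11.8   0.4  12.9] z [-23.6 -20.  -15.4]
22 892 y [-12.    0.4  13.4] z [-20.  -13.6  -4. ]
30 388 y [-4.9  0.7  6.3] z [-22.2 -19.9 -17.6]
38 351 y [-4.8  0.4  6.1] z [-24.6 -22.4 -20.4]
46 394 y [-4.7  0.4  5.9] z [-28.8 -26.5 -24.3]
54 452 y [-4.8  0.4  6. ] z [-32.9 -30.9 -28.9]
62 525 y [-5.   0.4  6.1] z [-36.9 -34.8 -32.9]
70 389 y [-4.8  0.4  6. ] z [-39.1 -37.5 -35.6]
```

The view shows the case with its troughs at (193,170), (235,170) and (288,170). The grip slackened on the way and the chisel tipped nose-up by about 26°. I'll lay it flat on the free bench to the left of the case and regrip.

>>> {"name": "apply_moves", "arguments": {
  "motion": "-0.003 -0.045 0 0;-0.003 -0.045 0 0;-0.003 -0.045 0 0;-0.003 -0.045 0 0;-0.003 -0.045 0 0;0 0 0.05 0;0 0 0.04 0;0 0 0.035 0"
}}

```text
time: 7.95
tool_pos: [471.0, 418.4, 62.9]
tcp_rot: [3.141, 0.001, -0.062]
contact_force: [0.6, 0.0, -0.8]
grip_width: 27.6
finger_force: 30.0
```

>>> {"name": "apply_moves", "arguments": {
  "motion": "0 0 0.013 0;0 0 0.01 0;0 0 0.01 0;0 0 0.01 0;0 0 0.005 0;0 0 0.004 0;0 0 0.003 0;0 0 0 0"
}}

```text
time: 8.95
tool_pos: [470.8, 419.5, 11.5]
tcp_rot: [-3.141, -0.001, -0.061]
contact_force: [-1.8, -3.0, 16.2]
grip_width: 27.1
finger_force: 30.0
```

>>> {"name": "apply_moves", "arguments": {
  "motion": "0 0 0 0;0 0 0 0;0 0 0 0;0 0 -0.04 0;0 0 -0.04 0;0 0 -0.04 0;-0.05 0 -0.03 0;0 0 0 0",
  "fingers": 0.3
}}

```text
time: 9.95
tool_pos: [419.2, 423.7, 162.2]
tcp_rot: [-3.139, -0.002, -0.059]
contact_force: [-0.1, -0.7, 0.5]
grip_width: 59.7
finger_force: 0.0
```

Run:
```python
from h import *
c,P=wshot()
m=axis(P,0,(460,110),(419,40),(20,45),'yellow')
casefit(P)
goto(m[0]+25,m[1]-1.5,8.5,-3.5)
```

```text
yellow 2569 [449.4 419.6] [ 28.4 111.1] 86.4 zmed 26.7
 mid [445.6 419.7] len 100.6 wid 26.2 yaw -3.34 z [26.7 29. ]
case [502.89 202.13  -3.24] n 2412 cost 0.145
turn 1 rows of 0 0 0 0.09
shift total [0.0505 0.0018 0.1522]; in 2 rows xy: 0.0253 0.0009; z 0.1522 rp [-3.141e+00 -1.000e-03] now [420.3 423.1 160.7] -3.41
```

>>> {"name": "apply_moves", "arguments": {
  "motion": "0.025 0.001 0.03 0;0.0255 0.001 0.04 0;0 0 0.04 0;0 0 0.03 0;0 0 0.012 0;0 0 0 0",
  "fingers": 0.3
}}

```text
time: 10.75
tool_pos: [471.4, 417.2, 6.9]
tcp_rot: [3.141, 0.001, -0.061]
contact_force: [-0.5, -0.8, 0.1]
grip_width: 59.4
finger_force: 0.0
```

>>> {"name": "apply_moves", "arguments": {
  "motion": "0 0 0 0;0 0 0 0;0 0 0 0;0 0 0 0;0 0 0 0",
  "fingers": -1
}}

```text
time: 11.38
tool_pos: [471.5, 417.7, 8.3]
tcp_rot: [-3.141, -0.001, -0.061]
contact_force: [-0.5, 0.4, 3.3]
grip_width: 27.5
finger_force: 29.9
```

>>> {"name": "apply_moves", "arguments": {
  "motion": "0 0 -0.02 0;0 0 -0.04 0;0 0 -0.04 0;0 0 -0.04 0;0 0 -0.01 0;0 0 0 0"
}}

```text
time: 12.12
tool_pos: [471.0, 417.3, 157.0]
tcp_rot: [3.141, 0.0, -0.061]
contact_force: [-0.7, 0.8, -1.6]
grip_width: 27.8
finger_force: 29.9
```

```bash
cat >> h.py <<'E'
def hand(P):
    o=bot.get_obs(); R=Ro.from_euler('xyz',o['tcp_rot']).as_matrix(); T=(P-np.array(o['tool_pos']))@R
    m=(abs(T[...,1])<16)&(abs(T[...,2])<45)&(T[...,0]>8)&(T[...,0]<110)
    for x0 in range(10,106,6):
        k=m&(T[...,0]>=x0)&(T[...,0]<x0+6)
        if k.sum()>5: print(x0+3,k.sum(),'y',np.round(np.percentile(T[k][:,1],[5,50,95]),1),'z',np.round(np.percentile(T[k][:,2],[5,50,95]),1))
E
python3 - <<'E'
from h import *
c,P=wshot(); hand(P); cs=(503.2,201.2,-3.45)
goto(*c2w(cs,-12,0),150,cs[2])
E
```

```text
13 595 y [-13.7   0.   13.8] z [-21.9 -19.8 -13. ]
19 598 y [-11.7   1.   13.7] z [-21.3 -19.4 -13. ]
25 764 y [-11.    0.8  12.6] z [-19.8 -12.1   0.3]
31 261 y [-4.2  1.   6.9] z [-13.6 -11.9  -8.9]
37 294 y [-4.2  1.1  6.5] z [-12.4  -8.7  -7.6]
43 263 y [-4.2  1.1  6.7] z [-9.5 -8.5 -7.6]
49 264 y [-4.1  1.6  6.7] z [-9.6 -8.6 -7.6]
55 283 y [-4.1  1.6  6.7] z [-9.6 -8.7 -7.6]
61 285 y [-4.   1.5  6.7] z [-9.5 -8.5 -7.4]
67 278 y [-4.   1.5  7.1] z [-9.6 -8.6 -7.4]
73 295 y [-4.   1.5  7. ] z [-9.6 -8.6 -7.4]
79 119 y [-4.   1.5  6.5] z [-9.7 -8.7 -7.6]
turn 1 rows of 0 0 0 -0.06
shift total [0.0335 0.2134 0.006 ]; in 5 rows xy: 0.0067 0.0427; z 0.0060 rp [3.14e+00 2.00e-03] now [470.6 417.  156. ] -3.51
```

Run:
```python
from h import *
cs=(503.5,202.2,-3.45)
goto(*c2w(cs,-14.5,0),150,cs[2])
```

```text
turn 1 rows of 0 0 0 -0.06
shift total [0.0313 0.2124 0.006 ]; in 5 rows xy: 0.0063 0.0425; z 0.0060 rp [3.14e+00 2.00e-03] now [470.6 417.  156. ] -3.51
```

>>> {"name": "apply_moves", "arguments": {
  "motion": "0.0065 0.0425 0 0;0.0065 0.0425 0 0;0.0065 0.0425 0 0;0.0065 0.0425 0 0;0.0055 0.0425 0 0;0 0 0 0;0 0 0 0"
}}

```text
time: 13.05
tool_pos: [489.2, 203.6, 156.5]
tcp_rot: [3.141, 0.002, -0.062]
contact_force: [0.3, 0.5, -1.7]
grip_width: 27.5
finger_force: 29.9
```

Run:
```python
from h import *
cs=(503.5,202.2,-3.45)
goto(*c2w(cs,-14.5,0),27,cs[2])
c,P=wshot(); hand(P); casefit(P)
```

```text
turn 1 rows of 0 0 0 -0.09
shift total [-1.000e-04  5.000e-04  1.295e-01]; in 1 rows xy: -0.0001 0.0005; z 0.1295 rp [3.141e+00 2.000e-03] now [489.2 203.6 156.5] -3.54
13 567 y [-12.7   1.3  14.6] z [-20.6 -18.7 -11.8]
19 710 y [-10.8   2.8  14.5] z [-20.1 -17.2  -4.8]
25 647 y [-10.2   0.8  12.1] z [-18.  -10.6   1.5]
31 263 y [-3.4  2.3  7.7] z [-12.2 -10.6  -7.4]
37 294 y [-3.4  1.9  7.3] z [-10.2  -7.2  -6.1]
43 261 y [-3.4  1.9  7.5] z [-8.2 -7.2 -6.2]
49 269 y [-3.3  1.9  7.5] z [-8.1 -7.3 -6.3]
55 284 y [-3.3  2.4  7.5] z [-8.3 -7.2 -6.2]
61 276 y [-3.2  2.1  7.5] z [-8.2 -7.1 -6. ]
67 287 y [-3.2  2.4  7.9] z [-8.2 -7.2 -6.2]
73 295 y [-3.1  2.4  7.9] z [-8.1 -7.2 -6.1]
79 96 y [-3.1  2.1  7.4] z [-8.2 -7.2 -6.3]
case [502.73 201.56  -3.52] n 3393 cost 0.043
```

>>> {"name": "apply_moves", "arguments": {
  "motion": "0 0 0.04 0;0 0 0.04 0;0 0 0.025 0;0 0 0.012 0;0 0 0.005 0;0 0 0 0"
}}

```text
time: 13.85
tool_pos: [490.0, 203.8, 36.1]
tcp_rot: [-3.141, -0.001, -0.061]
contact_force: [0.8, -0.6, -0.9]
grip_width: 27.6
finger_force: 29.9
```

>>> {"name": "apply_moves", "arguments": {
  "motion": "0 0 0.003 0;0 0 0.003 0;0 0 0.002 0;0 0 0 0"
}}

```text
time: 14.35
tool_pos: [489.6, 203.4, 27.6]
tcp_rot: [3.141, 0.0, -0.061]
contact_force: [-0.8, 0.4, -1.0]
grip_width: 27.7
finger_force: 29.9
```

>>> {"name": "apply_moves", "arguments": {
  "motion": "0 0 0.001 0;0 0 0 0"
}}

```text
time: 14.6
tool_pos: [489.8, 203.4, 26.7]
tcp_rot: [3.141, -0.0, -0.061]
contact_force: [-0.5, -1.3, -0.1]
grip_width: 27.7
finger_force: 29.9
```

>>> {"name": "apply_moves", "arguments": {
  "motion": "0 0 0 0;0 0 0 0;0 0 -0.002 0;0 0 0 0",
  "fingers": -0.26
}}

```text
time: 15.1
tool_pos: [489.9, 203.5, 28.9]
tcp_rot: [-3.142, -0.0, -0.061]
contact_force: [0.3, 0.3, 0.3]
grip_width: 34.1
finger_force: 0.0
```

>>> {"name": "apply_moves", "arguments": {
  "motion": "0 0 0 0;0 0 0 0;0 0 0 0;0 0 0 0",
  "fingers": -1
}}

```text
time: 15.6
tool_pos: [489.7, 203.5, 28.7]
tcp_rot: [3.142, -0.0, -0.061]
contact_force: [-0.0, 1.0, 1.2]
grip_width: 27.8
finger_force: 30.0
```

>>> {"name": "apply_moves", "arguments": {
  "motion": "0.003 0 0 0;0.003 0 0 0;0.002 0 0 0;0 0 0 0"
}}

```text
time: 16.1
tool_pos: [496.6, 203.0, 28.7]
tcp_rot: [3.141, 0.002, -0.061]
contact_force: [-5.1, 0.3, 4.3]
grip_width: 27.8
finger_force: 30.0
```

>>> {"name": "apply_moves", "arguments": {
  "motion": "0.001 0 0 0;0.001 0 0 0;0 0 0 0"
}}

```text
time: 16.48
tool_pos: [498.3, 202.9, 28.7]
tcp_rot: [3.141, 0.003, -0.061]
contact_force: [-4.7, 0.8, 5.4]
grip_width: 27.8
finger_force: 30.0
```

>>> {"name": "apply_moves", "arguments": {
  "motion": "0.001 0 0 0;0.001 0 0 0;0 0 0 0"
}}

```text
time: 16.85
tool_pos: [500.3, 202.8, 28.7]
tcp_rot: [3.141, 0.003, -0.061]
contact_force: [-6.0, 1.2, 5.3]
grip_width: 27.9
finger_force: 30.0
```

>>> {"name": "apply_moves", "arguments": {
  "motion": "0.001 0 0 0;0.001 0 0 0;0 0 0 0"
}}

```text
time: 17.23
tool_pos: [502.3, 202.7, 28.7]
tcp_rot: [3.141, 0.003, -0.061]
contact_force: [-5.1, 0.8, 4.9]
grip_width: 27.6
finger_force: 30.0
```

>>> {"name": "apply_moves", "arguments": {
  "motion": "0.001 0 0 0;0.001 0 0 0;0 0 0 0"
}}

```text
time: 17.6
tool_pos: [503.1, 202.6, 28.7]
tcp_rot: [3.141, 0.005, -0.061]
contact_force: [-8.4, 1.0, 8.1]
grip_width: 27.3
finger_force: 30.0
```

>>> {"name": "apply_moves", "arguments": {
  "motion": "0.001 0 0 0;0.001 0 0 0;0 0 0 0"
}}

```text
time: 17.98
tool_pos: [503.2, 202.6, 28.7]
tcp_rot: [3.14, 0.009, -0.061]
contact_force: [-15.0, 2.9, 13.4]
grip_width: 27.5
finger_force: 30.0
```

>>> {"name": "apply_moves", "arguments": {
  "motion": "0.001 0 0 0;0.001 0 0 0;0 0 0 0"
}}

```text
time: 18.35
tool_pos: [503.2, 202.6, 28.6]
tcp_rot: [3.14, 0.013, -0.061]
contact_force: [-20.5, 3.2, 19.0]
grip_width: 27.4
finger_force: 30.0
```

>>> {"name": "apply_moves", "arguments": {
  "motion": "-0.003 0 0 0;0 0 0 0;0 0 0 0;0 0 -0.03 0;0 0 -0.05 0;0 0 -0.05 0;0 0 -0.03 0",
  "fingers": -0.17
}}

```text
time: 19.23
tool_pos: [507.8, 202.4, 191.4]
tcp_rot: [-3.141, -0.004, -0.062]
contact_force: [0.0, 0.5, 0.1]
grip_width: 37.7
finger_force: 0.0
```

>>> {"name": "apply_moves", "arguments": {
  "motion": "-0.04 0 0 0;-0.02 0 0 0;0 0 0 0"
}}

```text
time: 19.6
tool_pos: [446.2, 206.1, 189.0]
tcp_rot: [3.142, -0.0, -0.061]
contact_force: [0.8, 0.7, 0.7]
grip_width: 37.9
finger_force: 0.0
```

```bash
cat >> h.py <<'E'
def incase(P,cs,y0):
    a=np.radians(cs[2]); D=P[...,:2]-np.array(cs[:2]); x=D@[np.cos(a),np.sin(a)]; y=D@[-np.sin(a),np.cos(a)]; z=P[...,2]
    m=(abs(y-y0)<17)&(abs(x)<90)&(z>38)&(z<55)&(x<20.); k=m&(abs(y-y0)<6); 
    print('handle z top',np.round(np.percentile(z[k],[5,50,95]),1),'x',np.round(np.percentile(x[k],[1,99]),1),'y',np.round(np.percentile(y[m],[2,50,98]),1))
    s=(abs(y-y0-12)<14)&(x>15)&(x<35)&(z>40)&(z<48); print('stop x',np.round(np.percentile(x[s],[2,50,98]),1))
E
python3 - <<'E'
from h import *
c,P=wshot(); cs=casefit(P); incase(P,cs,0)
cv2.imwrite('pics/w3.png',c['img'])
axis(cloud(bot.capture('scene')),0,(475,90),(-270,40),(20,45),'blue scene')
E
```

```text
case [502.97 201.41  -3.47] n 4154 cost 0.038
handle z top [44.5 45.7 47. ] x [-76.2  19.6] y [-13.2   0.3  12.8]
stop x [15.6 22.7 28.9]
blue scene 291 [ 480.4 -268.4] [ 27.9 114.3] 79.62 zmed 27.2
 mid [ 478.8 -268.2] len 109.4 wid 26.3 yaw -10.37 z [27.2 32.1]
```

View pics/w3.png

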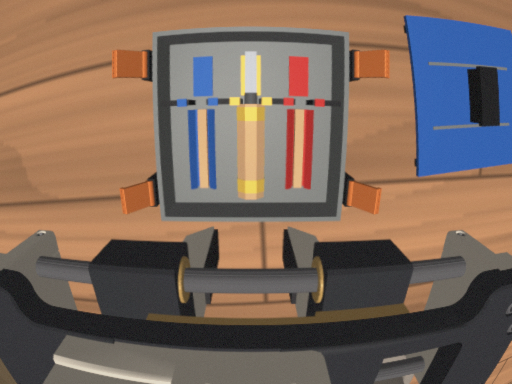

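Yellow sits home in the picture: handle at (250,150), its front against the stop. Next is blue.

Run:
```python
from h import *
goto(450,-265,190,-9.95)
```

```text
turn 1 rows of 0 0 0 6.44
shift total [ 0.0836  0.4636 -0.0011]; in 11 rows xy: 0.0076 0.0421; z -0.0011 rp [-3.141e+00 -1.000e-03] now [447.7 206.1 188.9] -3.51
```

>>> {"name": "apply_moves", "arguments": {
  "motion": "0 0 0 6.44;0.0085 0.0464 0 0;0.0085 0.0464 0 0;0.0085 0.0464 0 0;0.0085 0.0464 0 0;0.0085 0.0464 0 0;0.0085 0.0464 0 0;0.0085 0.0464 0 0",
  "fingers": 0.3
}}

```text
time: 20.7
tool_pos: [450.0, -126.7, 188.7]
tcp_rot: [3.141, -0.001, -0.174]
contact_force: [0.6, 1.0, 0.9]
grip_width: 59.8
finger_force: 0.0
```

>>> {"name": "apply_moves", "arguments": {
  "motion": "0.0085 0.0464 0 0;0.0085 0.0464 0 0;0.0085 0.0464 0 0;0 0 0 0;0 0 0 0"
}}

```text
time: 21.32
tool_pos: [450.4, -265.7, 188.2]
tcp_rot: [-3.141, 0.001, -0.175]
contact_force: [0.2, 0.8, 0.4]
grip_width: 59.6
finger_force: 0.0
```

Run:
```python
from h import *
c,P=wshot(); m=axis(P,0,(478,100),(-270,50),(21,45),'blue')
goto(m[0]+24.6,m[1]-4.3,9.5,-9.95)
rect(sel(P,(540,130),(-95,125),(20,30)),'lid')
```

```text
blue 2030 [ 472.3 -269.2] [28.2 99.7] 79.59 zmed 26.8
 mid [ 472.4 -269.3] len 97.4 wid 24.5 yaw -9.79 z [26.8 29. ]
turn 1 rows of 0 0 0 0.02
shift total [0.0474 0.0004 0.1789]; in 2 rows xy: 0.0237 0.0002; z 0.1789 rp [-3.141e+00  1.000e-03] now [ 450.4 -265.1  188.4] -9.93
lid 20236 [541.4 -94.7] [201.2 198. ] 4.39 zmed 23.4
```

>>> {"name": "apply_moves", "arguments": {
  "motion": "0.0237 0 0.03 0;0.0237 0.0004 0.04 0;0 0 0.04 0;0 0 0.04 0;0 0 0.02 0;0 0 0.0095 0;0 0 0 0"
}}

```text
time: 22.25
tool_pos: [497.2, -273.6, 9.3]
tcp_rot: [-3.141, 0.0, -0.173]
contact_force: [0.2, 0.3, 0.3]
grip_width: 59.6
finger_force: 0.0
```

>>> {"name": "apply_moves", "arguments": {
  "motion": "0 0 0 0;0 0 0 0;0 0 0 0;0 0 0 0;0 0 0 0",
  "fingers": -1
}}

```text
time: 22.88
tool_pos: [497.1, -274.3, 9.6]
tcp_rot: [3.141, -0.001, -0.174]
contact_force: [-0.9, 1.3, 4.4]
grip_width: 27.3
finger_force: 29.9
```

>>> {"name": "apply_moves", "arguments": {
  "motion": "0 0 -0.02 0;0 0 -0.04 0;0 0 -0.04 0;0 0 -0.04 0;0 0 -0.01 0;0 0 0 0"
}}

```text
time: 23.62
tool_pos: [496.8, -274.2, 158.8]
tcp_rot: [3.142, 0.0, -0.174]
contact_force: [-0.6, 0.7, -2.4]
grip_width: 27.5
finger_force: 29.9
```

Run:
```python
from h import *
c,P=wshot(); hand(P); cs=(504,202.5,-3.5)
goto(*c2w(cs,-13,54),158,cs[2])
```

```text
13 627 y [-15.5  -0.3  14.2] z [-31.8 -18.5 -11.5]
19 590 y [-11.    1.5  14.5] z [-20.  -18.2 -11.8]
25 867 y [-10.4   1.7  13.9] z [-19.4 -11.9   0.8]
31 281 y [-4.1  1.8  8.2] z [-12.1 -10.4  -7. ]
37 321 y [-4.   2.3  8.1] z [-11.8  -7.9  -6.1]
43 284 y [-4.   1.8  8.1] z [-8.  -7.1 -6.2]
49 301 y [-3.9  2.3  8.5] z [-8.2 -7.2 -6.1]
55 315 y [-3.9  2.3  8.5] z [-8.2 -7.1 -6.1]
61 302 y [-3.8  2.3  8.4] z [-8.3 -7.2 -6.2]
67 323 y [-3.8  2.3  8.8] z [-8.3 -7.2 -6.2]
73 337 y [-4.3  2.3  8.4] z [-8.2 -7.1 -6.2]
79 261 y [-4.3  1.8  8.3] z [-8.3 -7.2 -6.2]
turn 1 rows of 0 0 0 -6.45
shift total [-3.440e-02 -5.299e-01 -2.000e-04]; in 12 rows xy: -0.0029 -0.0442; z -0.0002 rp [-3.141e+00  2.000e-03] now [ 496.3 -273.8  157.8] -9.95
```

>>> {"name": "apply_moves", "arguments": {
  "motion": "0 0 0 -6.45;-0.0025 -0.0442 0 0;-0.0025 -0.0442 0 0;-0.0025 -0.0442 0 0;-0.0025 -0.0442 0 0;-0.0025 -0.0442 0 0;-0.0025 -0.0442 0 0;-0.0025 -0.0442 0 0"
}}

```text
time: 24.68
tool_pos: [497.2, 37.1, 157.2]
tcp_rot: [3.142, 0.004, -0.061]
contact_force: [1.4, -0.0, -1.6]
grip_width: 27.8
finger_force: 29.9
```

>>> {"name": "apply_moves", "arguments": {
  "motion": "-0.0025 -0.0442 0 0;-0.0025 -0.0442 0 0;-0.0025 -0.0442 0 0;-0.0025 -0.0442 0 0;-0.0025 -0.0442 0 0;0 0 0 0;0 0 0 0"
}}

```text
time: 25.55
tool_pos: [498.5, 256.4, 157.5]
tcp_rot: [3.14, 0.003, -0.061]
contact_force: [-0.3, -0.2, -2.9]
grip_width: 27.5
finger_force: 29.9
```

Run:
```python
from h import *
c,P=wshot(); hand(P); casefit(P); goto(499,257,36,-3.5)
```

```text
13 539 y [-11.9   0.9  13.9] z [-18.7 -17.1 -10.5]
19 595 y [-12.    0.4  13.7] z [-18.7 -16.9 -10.3]
25 815 y [-11.2   0.9  13.1] z [-17.6  -9.9   2.4]
31 285 y [-4.9  1.5  7.4] z [-10.5  -8.8  -5.6]
37 326 y [-4.9  1.   7.3] z [-10.   -6.   -4.7]
43 287 y [-4.8  1.5  7.2] z [-6.6 -5.7 -4.7]
49 299 y [-4.8  1.5  7.7] z [-6.7 -5.7 -4.7]
55 318 y [-4.7  1.4  7.6] z [-6.7 -5.6 -4.6]
61 302 y [-4.7  1.4  7.6] z [-6.9 -5.6 -4.6]
67 327 y [-4.7  1.4  8. ] z [-6.6 -5.6 -4.6]
73 326 y [-4.6  1.4  7.5] z [-6.5 -5.5 -4.6]
79 199 y [-4.6  1.4  7.4] z [-6.5 -5.6 -4.7]
case [502.99 201.59  -3.5 ] n 3178 cost 0.05
turn 1 rows of 0 0 0 -0.03
shift total [ 1.000e-04 -1.100e-03  1.219e-01]; in 1 rows xy: 0.0001 -0.0011; z 0.1219 rp [3.14e+00 2.00e-03] now [498.9 256.  157.9] -3.53
```

>>> {"name": "apply_moves", "arguments": {
  "motion": "0 -0.001 0.04 0;0 0 0.04 0;0 0 0.025 0;0 0 0.012 0;0 0 0.005 0;0 0 0 0"
}}

```text
time: 26.35
tool_pos: [499.9, 257.8, 37.7]
tcp_rot: [-3.141, -0.001, -0.062]
contact_force: [-0.3, 0.7, -0.9]
grip_width: 28.0
finger_force: 29.9
```

>>> {"name": "apply_moves", "arguments": {
  "motion": "0 0 0.003 0;0 0 0.003 0;0 0 0.0015 0;0 0 0 0"
}}

```text
time: 26.85
tool_pos: [499.4, 258.0, 29.6]
tcp_rot: [3.141, 0.0, -0.061]
contact_force: [0.1, -0.4, -0.5]
grip_width: 27.5
finger_force: 29.9
```

>>> {"name": "apply_moves", "arguments": {
  "motion": "0 0 0.0015 0;0 0 0 0"
}}

```text
time: 27.1
tool_pos: [499.6, 257.9, 28.5]
tcp_rot: [3.141, -0.0, -0.061]
contact_force: [-0.1, -1.4, 3.7]
grip_width: 27.8
finger_force: 29.9
```

>>> {"name": "apply_moves", "arguments": {
  "motion": "0 0 0 0;0 0 0 0;0 0 -0.001 0;0 0 0 0",
  "fingers": -0.26
}}

```text
time: 27.6
tool_pos: [499.5, 258.1, 29.2]
tcp_rot: [3.142, -0.0, -0.061]
contact_force: [-0.2, -0.0, 0.4]
grip_width: 34.0
finger_force: 0.0
```

>>> {"name": "apply_moves", "arguments": {
  "motion": "0 0 0 0;0 0 0 0;0 0 0 0;0 0 0 0",
  "fingers": -1
}}

```text
time: 28.1
tool_pos: [499.4, 257.0, 29.2]
tcp_rot: [3.14, 0.0, -0.061]
contact_force: [-0.1, -5.8, 1.5]
grip_width: 27.4
finger_force: 30.0
```

>>> {"name": "apply_moves", "arguments": {
  "motion": "0.0015 0 0 0;0.0015 0 0 0;0.001 0 0 0;0.001 0 0 0;0 0 0 0"
}}

```text
time: 28.72
tool_pos: [502.5, 256.8, 29.2]
tcp_rot: [3.139, 0.004, -0.061]
contact_force: [-5.9, -3.7, 6.7]
grip_width: 27.5
finger_force: 30.0
```

>>> {"name": "apply_moves", "arguments": {
  "motion": "0.001 0 0 0;0.001 0 0 0;0 0 0 0"
}}

```text
time: 29.1
tool_pos: [504.2, 256.7, 29.2]
tcp_rot: [3.139, 0.005, -0.061]
contact_force: [-8.0, -4.6, 7.1]
grip_width: 27.4
finger_force: 30.0
```

>>> {"name": "apply_moves", "arguments": {
  "motion": "0.001 0.001 0 0;0.001 0 0 0;0 0 0 0"
}}

```text
time: 29.48
tool_pos: [504.2, 256.7, 29.1]
tcp_rot: [3.14, 0.008, -0.061]
contact_force: [-14.3, 1.6, 10.5]
grip_width: 27.5
finger_force: 30.0
```

>>> {"name": "apply_moves", "arguments": {
  "motion": "0.001 0 0 0;0.001 0 0 0;0 0 0 0"
}}

```text
time: 29.85
tool_pos: [504.3, 256.6, 29.1]
tcp_rot: [3.139, 0.012, -0.061]
contact_force: [-19.7, 1.7, 16.9]
grip_width: 27.7
finger_force: 30.0
```

>>> {"name": "apply_moves", "arguments": {
  "motion": "0.001 0 0 0;0.001 0 0 0;0 0 0 0"
}}

```text
time: 30.22
tool_pos: [504.3, 256.6, 29.1]
tcp_rot: [3.139, 0.016, -0.061]
contact_force: [-26.0, 3.1, 20.9]
grip_width: 27.3
finger_force: 30.0
```

Firm against the stop. I'll release, lift and look.

>>> {"name": "apply_moves", "arguments": {
  "motion": "-0.004 0 0 0;0 0 0 0;0 0 0 0;0 0 -0.03 0;0 0 -0.05 0;0 0 -0.05 0;0 0 -0.03 0",
  "fingers": -0.17
}}

```text
time: 31.1
tool_pos: [509.6, 256.5, 192.0]
tcp_rot: [-3.14, -0.004, -0.062]
contact_force: [0.1, 0.0, -0.3]
grip_width: 38.2
finger_force: 0.0
```

>>> {"name": "apply_moves", "arguments": {
  "motion": "-0.04 0.025 0 0;-0.02 0.025 0 0;0 0 0 0;0 0 0 0"
}}

```text
time: 31.6
tool_pos: [446.4, 210.4, 189.5]
tcp_rot: [-3.141, -0.001, -0.062]
contact_force: [-0.2, -0.4, -0.1]
grip_width: 38.6
finger_force: 0.0
```

Run:
```python
from h import *
c,P=wshot(); cs=casefit(P); incase(P,cs,0); incase(P,cs,54)
cv2.imwrite('pics/w4.png',c['img'])
S=cloud(bot.capture('scene')); rect(sel(S,(542,130),(-95,125),(20,28)),'lid')
goto(480,-93,190,4.4)
```

```text
case [502.98 201.42  -3.45] n 3990 cost 0.032
handle z top [44.6 45.7 47. ] x [-76.3  19.6] y [-13.1  -0.4  12.9]
stop x [15.6 21.8 27.9]
handle z top [44.6 45.7 46.8] x [-76.4  19.1] y [40.7 52.7 66.6]
stop x [15.5 22.2 28.3]
lid 3258 [542.2 -92.7] [202.7 198.2] 4.55 zmed 25.0
turn 1 rows of 0 0 0 -7.90
shift total [ 0.0103  0.3053 -0.0009]; in 7 rows xy: 0.0015 0.0436; z -0.0009 rp [-3.141e+00 -1.000e-03] now [446.3 210.6 189.1] -3.5
```

View pics/w4.png

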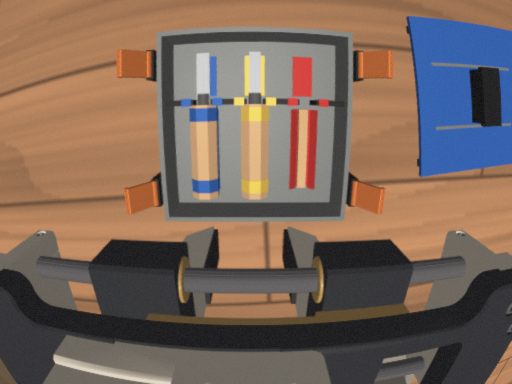

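Both chisels are home: blue (205,150), yellow (255,150). Next is the lid.

>>> {"name": "apply_moves", "arguments": {
  "motion": "0 0 0 -7.9;0.0005 0.0436 0 0;0.0005 0.0436 0 0;0.0005 0.0436 0 0;0.0005 0.0436 0 0;0.0005 0.0436 0 0;0.0005 0.0436 0 0;0 0.0436 0 0",
  "fingers": 0.5
}}

```text
time: 32.7
tool_pos: [472.6, -95.3, 189.0]
tcp_rot: [3.142, -0.0, 0.077]
contact_force: [0.1, 0.3, 0.5]
grip_width: 68.7
finger_force: 0.0
```

>>> {"name": "apply_moves", "arguments": {
  "motion": "0 0 0 0;0 0 0 0"
}}

```text
time: 32.95
tool_pos: [472.1, -93.5, 188.9]
tcp_rot: [-3.141, 0.001, 0.077]
contact_force: [-0.5, 1.5, 0.6]
grip_width: 68.7
finger_force: 0.0
```

Run:
```python
from h import *
c,P=wshot(); cv2.imwrite('pics/w5.png',c['img'])
m=axis(P,0,(542,60),(-93,50),(51,65),'lid head')
rect(sel(P,(542,150),(-93,140),(20,28)),'plate')
goto(542,-93.5,30,4.4)
```

```text
lid head 2651 [541.3 -94.9] [74.  34.5] 4.92 zmed 56.7
 mid [540.9 -94.7] len 72.4 wid 32.9 yaw 3.99 z [56.7 58.2]
plate 28239 [541.7 -94.8] [199.9 197.4] 4.39 zmed 23.7
turn 1 rows of 0 0 0 0.04
shift total [0.0698 0.0059 0.159 ]; in 2 rows xy: 0.0349 0.0029; z 0.1590 rp [-3.141  0.   ] now [472. -93. 189.] 4.44
```

>>> {"name": "apply_moves", "arguments": {
  "motion": "0.035 0.001 0.03 0;0.035 0 0.04 0;0 0 0.04 0;0 0 0.03 0;0 0 0.015 0;0 0 0.004 0;0 0 0 0;0 0 0 0"
}}

```text
time: 34.0
tool_pos: [542.5, -89.7, 31.4]
tcp_rot: [3.141, -0.002, 0.077]
contact_force: [1.0, 0.4, -0.3]
grip_width: 68.6
finger_force: 0.0
```

>>> {"name": "apply_moves", "arguments": {
  "motion": "0 0 0 0;0 0 0 0;0 0 0 0;0 0 0 0;0 0 0 0;0 0 0 0",
  "fingers": -1
}}

```text
time: 34.75
tool_pos: [541.9, -89.8, 30.3]
tcp_rot: [3.141, -0.0, 0.077]
contact_force: [-0.1, -2.6, 0.6]
grip_width: 33.4
finger_force: 30.0
```

>>> {"name": "apply_moves", "arguments": {
  "motion": "0 0 -0.01 0;0 0 -0.02 0;0 0 -0.03 0;0 0 -0.03 0;0 0 -0.03 0;0 0 -0.02 0;0 0 0 0;0 0 0 0"
}}

```text
time: 35.75
tool_pos: [540.9, -89.0, 169.2]
tcp_rot: [-3.141, 0.002, 0.077]
contact_force: [0.3, 0.4, -4.1]
grip_width: 33.4
finger_force: 30.0
```

```bash
cat >> h.py <<'E'
def lidhand(P,show=True):
    o=bot.get_obs(); R=Ro.from_euler('xyz',o['tcp_rot']).as_matrix(); T=(P-np.array(o['tool_pos']))@R
    m=(abs(T[...,1])<130)&(abs(T[...,2]-7)<14)&(T[...,0]>25)&(T[...,0]<140); Q=T[m]
    k=Q[(abs(Q[:,1])<60)]; 
    A=np.c_[Q[:,0],Q[:,1],np.ones(len(Q))]; s=np.linalg.lstsq(A,Q[:,2],rcond=None)[0]; print('plate z=a x+b y+c',np.round(s,4))
    xs=[];ys=[]
    for yb in range(-80,81,20):
        q=Q[(abs(Q[:,1]-yb)<6)]
        if len(q)>20: xs.append((yb,np.round(np.percentile(q[:,0],99),1)))
    for xb in range(50,96,10):
        q=Q[(abs(Q[:,0]-xb)<5)]
        if len(q)>20: ys.append((xb,*np.round(np.percentile(q[:,1],[.7,99.3]),1)))
    print('front edge (y,x)',xs,'sides (x,y-,y+)',ys)
E
python3 - <<'E'
from h import *
c,P=wshot(); cv2.imwrite('pics/w6.png',c['img']); lidhand(P)
cs=(504,202.6,-3.47); goto(*c2w(cs,0,0),160,cs[2])
E
```

```text
plate z=a x+b y+c [ 5.3000e-03 -6.0000e-04  6.0491e+00]
front edge (y,x) [(-80, np.float64(98.5)), (-60, np.float64(98.4)), (-40, np.float64(98.4)), (-20, np.float64(98.5)), (0, np.float64(98.2)), (20, np.float64(98.5)), (40, np.float64(98.4)), (60, np.float64(98.4)), (80, np.float64(98.5))] sides (x,y-,y+) [(50, np.float64(-95.4), np.float64(97.0)), (60, np.float64(-95.4), np.float64(97.0)), (70, np.float64(-95.5), np.float64(96.9)), (80, np.float64(-95.4), np.float64(97.0)), (90, np.float64(-95.2), np.float64(97.1))]
turn 1 rows of 0 0 0 7.88
shift total [-0.0544 -0.2889  0.0089]; in 7 rows xy: -0.0078 -0.0413; z 0.0089 rp [-3.141e+00  3.000e-03] now [540.8 -89.1 168.9] 4.41
```

View pics/w6.png

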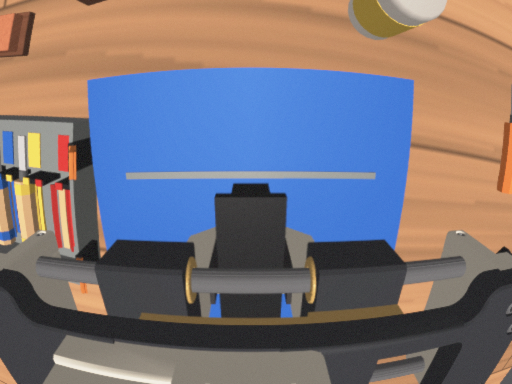

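The lid hangs level and square in the grip; its front edge is at row 72–80 of the picture.

>>> {"name": "apply_moves", "arguments": {
  "motion": "0 0 0 7.9;-0.0078 -0.0413 0 0;-0.0078 -0.0413 0 0;-0.0078 -0.0413 0 0;-0.0078 -0.0413 0 0;-0.0078 -0.0413 0 0;-0.0078 -0.0413 0 0;-0.0078 -0.0413 0 0"
}}

```text
time: 36.8
tool_pos: [503.9, 203.6, 168.9]
tcp_rot: [3.141, 0.002, -0.061]
contact_force: [0.8, -1.1, -3.9]
grip_width: 33.7
finger_force: 30.0
```

>>> {"name": "apply_moves", "arguments": {
  "motion": "0 0 0 0;0 0 0 0;0 0 0 0"
}}

```text
time: 37.17
tool_pos: [504.9, 201.4, 169.8]
tcp_rot: [3.141, 0.001, -0.062]
contact_force: [-0.1, -0.4, -2.5]
grip_width: 33.6
finger_force: 30.0
```

Run:
```python
from h import *
print([np.round(bot.get_obs()['tool_pos'],1).tolist() for _ in range(1)])
c,P=wshot(); lidhand(P); goto(504,202.3,67,-3.47)
S=cloud(bot.capture('scene')); Q=sel(S,(504,130),(202,130),(140,180)); rect(Q,'scene lid')
```

```text
[[504.9, 201.4, 169.8]]
plate z=a x+b y+c [ 6.1000e-03 -9.0000e-04  6.4472e+00]
front edge (y,x) [(-80, np.float64(98.5)), (-60, np.float64(98.4)), (-40, np.float64(98.4)), (-20, np.float64(98.4)), (0, np.float64(98.1)), (20, np.float64(98.5)), (40, np.float64(98.5)), (60, np.float64(98.5)), (80, np.float64(98.5))] sides (x,y-,y+) [(50, np.float64(-95.2), np.float64(97.1)), (60, np.float64(-95.2), np.float64(97.1)), (70, np.float64(-95.1), np.float64(97.1)), (80, np.float64(-95.2), np.float64(97.0)), (90, np.float64(-95.4), np.float64(97.2))]
turn 1 rows of 0 0 0 -0.11
shift total [-0.001  -0.0009  0.1029]; in 1 rows xy: -0.0010 -0.0009; z 0.1029 rp [3.141e+00 1.000e-03] now [505.  201.4 169.9] -3.58
scene lid 2368 [505.8 201.7] [200.4 202.6] 86.51 zmed 164.6
```

>>> {"name": "apply_moves", "arguments": {
  "motion": "-0.0005 -0.0007 0.03 0;0 0 0.03 0;0 0 0.015 0;0 0 0.005 0;0 0 0.005 0;0 0 0 0"
}}

```text
time: 38.02
tool_pos: [504.7, 203.2, 85.6]
tcp_rot: [-3.141, -0.001, -0.061]
contact_force: [-0.5, 0.2, -3.2]
grip_width: 33.2
finger_force: 30.0
```

>>> {"name": "apply_moves", "arguments": {
  "motion": "0 0 0.003 0;0 0 0.003 0;0 0 0 0"
}}

```text
time: 38.4
tool_pos: [504.2, 203.1, 79.0]
tcp_rot: [3.141, 0.0, -0.061]
contact_force: [0.3, -0.9, -4.0]
grip_width: 33.5
finger_force: 30.0
```

No contact; the ribs are inside. Continuing down.

>>> {"name": "apply_moves", "arguments": {
  "motion": "0 0 0.003 0;0 0 0.003 0;0 0 0.003 0;0 0 0 0"
}}

```text
time: 38.9
tool_pos: [504.2, 203.1, 69.8]
tcp_rot: [3.141, 0.001, -0.061]
contact_force: [0.0, 0.4, -3.5]
grip_width: 33.1
finger_force: 30.0
```

>>> {"name": "apply_moves", "arguments": {
  "motion": "0 0 0.0015 0;0 0 0.0015 0;0 0 0 0"
}}

```text
time: 39.28
tool_pos: [504.5, 203.1, 67.3]
tcp_rot: [3.142, -0.0, -0.061]
contact_force: [-0.1, -0.4, -1.6]
grip_width: 33.5
finger_force: 30.0
```

>>> {"name": "apply_moves", "arguments": {
  "motion": "0 0 0.001 0;0 0 0.001 0;0 0 0.001 0;0 0 0 0"
}}

```text
time: 39.78
tool_pos: [504.6, 203.2, 67.2]
tcp_rot: [-3.141, -0.002, -0.061]
contact_force: [-9.3, -3.2, 22.5]
grip_width: 33.6
finger_force: 30.0
```

>>> {"name": "apply_moves", "arguments": {
  "motion": "0 0 -0.001 0;0 0 0 0;0 0 0 0;0 0 -0.03 0;0 0 -0.05 0;0 0 -0.03 0;-0.04 0 0 0;0 0 0 0",
  "fingers": 0.3
}}

```text
time: 40.78
tool_pos: [462.4, 205.7, 175.2]
tcp_rot: [3.141, 0.002, -0.06]
contact_force: [-0.4, -0.0, -1.4]
grip_width: 59.8
finger_force: 0.0
```

Run:
```python
from h import *
c,P=wshot(); print(bot.get_obs()['tool_pos'])
Q=sel(P,(504,120),(201,115),(56,66)); m,s,a=0,0,0; rect(Q,'lid')
B=np.c_[Q[:,:2]-[503,201.5],np.ones(len(Q))]; print(np.round(np.linalg.lstsq(B,Q[:,2],rcond=None)[0],4))
S=cloud(bot.capture('top')); rect(sel(S,(504,120),(201,98),(56,66)),'lid top')
C=(P[...,2]>66)&(abs(P[...,0]-503)<130)&(abs(P[...,1]-202)>96)&(abs(P[...,1]-202)<150)
_,l,st,_=cv2.connectedComponentsWithStats(C.astype(np.uint8))
for i in range(1,len(st)):
    if st[i,4]>30: q=P[l==i]; print('clip',st[i,4],np.round(np.percentile(q,2,0),1),np.round(np.percentile(q,98,0),1))
cv2.imwrite('pics/w7.png',c['img'])
```

```text
[463.91232688 205.71876838 175.254986  ]
lid 37252 [503.6 201.5] [213.8 200.7] 86.45 zmed 60.7
[-3.00000e-04 -1.40000e-03  6.07356e+01]
lid top 2515 [506.6 200.1] [194.8 206.2] 88.69 zmed 62.2
clip 1010 [561.9 298.8  66.7] [587.2 321.7  94.3]
clip 1035 [548.6  73.   66.7] [573.3  96.9  94.2]
clip 864 [432.8 306.1  66.5] [458.1 330.1  93.8]
clip 876 [419.2  80.9  66.6] [444.4 104.6  94.4]
```

View pics/w7.png

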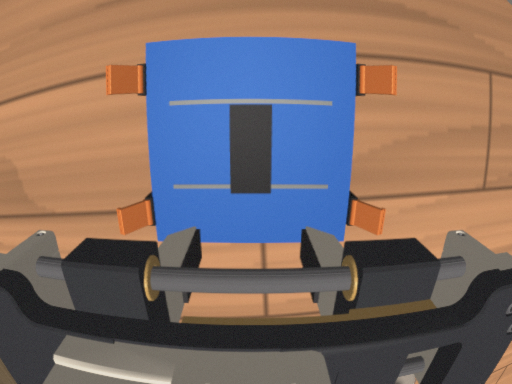

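The lid lies flush (150–355, 40–240), level at 60.7 mm, and all four clips are open at (125,80), (378,80), (136,217) and (367,215). Now clip_1, far left.

```bash
cat >> h.py <<'E'
def cpos(cs=(504.3,202.6,-3.47)):
    o=bot.get_obs(); a=np.radians(cs[2]); d=np.array(o['tool_pos'][:2])-cs[:2]
    print('case xy',np.round([d@[np.cos(a),np.sin(a)],d@[-np.sin(a),np.cos(a)]],1),'z',round(o['tool_pos'][2],1),'yaw',round(np.degrees(o['tcp_rot'][2]),2))
def clips(P):
    for n,sx,sy in [(1,1,1),(2,1,-1),(3,-1,-1),(4,-1,1)]:
        a=np.radians(-3.47); D=P[...,:2]-np.array([503.3,201.5]); x=D@[np.cos(a),np.sin(a)]; y=D@[-np.sin(a),np.cos(a)]
        m=(abs(x-sx*65)<9)&(y*sy>60)&(y*sy<135)&(P[...,2]>63.5)&(P[...,2]<110)
        print('clip',n,m.sum(),'y*s',np.round(np.percentile(y[m]*sy,[3,97]),0),'z',np.round(np.percentile(P[m][:,2],[3,50,97]),1)) if m.sum()>5 else print('clip',n,'few')
E
python3 -c "
from h import *
cpos()"
```

```text
case xy [-39.7   0.7] z 175.2 yaw -3.48
```

>>> {"name": "apply_moves", "arguments": {
  "motion": "0.035 -0.0387 0 0;0.035 -0.0387 0 0;0.036 -0.0387 0 0;0 -0.0387 0 0;0 0 -0.0 0;0 0 0.02 0;0 0 0 0;0 0 0 0",
  "fingers": -1
}}

```text
time: 41.88
tool_pos: [580.2, 353.1, 155.6]
tcp_rot: [3.142, -0.0, -0.062]
contact_force: [-0.1, 0.1, -0.3]
grip_width: 0.6
finger_force: 0.0
```

```bash
python3 -c "
from h import *
cpos()"
```

```text
case xy [ 66.7 154.8] z 155.6 yaw -3.54
```

>>> {"name": "apply_moves", "arguments": {
  "motion": "-0.001 0 0.03 0;0 0 0.03 0;0 0 0.0115 0;0 0 0 0;0 0.011 0 0;0 0.011 0 0;0 0.011 0 0;0 0.011 0 0"
}}

```text
time: 42.88
tool_pos: [577.6, 312.5, 89.9]
tcp_rot: [-3.134, -0.008, -0.061]
contact_force: [-4.7, 5.5, 19.7]
grip_width: 0.7
finger_force: 8.1
```

>>> {"name": "apply_moves", "arguments": {
  "motion": "0 0.005 0.004 0;0 0.005 0.004 0;0 0.003 0.0015 0;0 0.003 0.002 0;0 0.006 0.002 0;0 0.006 0.001 0;0 0 0 0;0 0 0 0"
}}

```text
time: 43.88
tool_pos: [574.3, 281.8, 69.1]
tcp_rot: [3.142, 0.0, -0.061]
contact_force: [-0.0, -0.6, -0.8]
grip_width: 0.5
finger_force: 0.0
```

>>> {"name": "apply_moves", "arguments": {
  "motion": "0 0.003 0 0;0 0 0.0015 0;0 0 0.0015 0;0 0 0.0015 0;0 0 0 0"
}}

```text
time: 44.5
tool_pos: [574.3, 278.8, 66.8]
tcp_rot: [-3.142, -0.001, -0.061]
contact_force: [-4.9, -2.1, 14.6]
grip_width: 0.5
finger_force: 6.8
```

>>> {"name": "apply_moves", "arguments": {
  "motion": "0 0 -0.03 0;0 0 -0.05 0;0 0 -0.03 0;-0.05 0.04 0 0;-0.05 0.04 0 0;0 0 0 0;0 0 0 0"
}}

```text
time: 45.38
tool_pos: [473.0, 207.1, 175.5]
tcp_rot: [-3.141, -0.002, -0.061]
contact_force: [0.2, -0.0, -0.0]
grip_width: 0.5
finger_force: 0.0
```

```bash
python3 -c "
from h import *
cpos(); c,P=wshot(); clips(P); cv2.imwrite('pics/w8.png',c['img'])
Q=sel(P,(504,60),(201,90),(56,66)); rect(Q)"
```

```text
case xy [-31.5   2.6] z 175.5 yaw -3.51
clip 1 752 y*s [ 70. 106.] z [65.1 66.8 69.1]
clip 2 779 y*s [ 99. 124.] z [64.5 80.8 94.4]
clip 3 588 y*s [ 99. 123.] z [64.8 81.  94.4]
clip 4 609 y*s [ 99. 125.] z [64.5 80.6 93.1]
 19401 [504. 201.] [120. 180.] 0.0 zmed 60.7
```

>>> {"name": "apply_moves", "arguments": {
  "motion": "-0.0167 0.0394 0 0;-0.0168 0.0394 0 0;0 0.0394 0 0;0 0.0394 0 0;0 0 0.03 0;0 0 0.03 0;0 0 0.02 0;0 0 0 0"
}}

```text
time: 46.42
tool_pos: [429.5, 51.7, 93.7]
tcp_rot: [3.142, 0.002, -0.061]
contact_force: [-0.5, -0.1, -0.4]
grip_width: 0.1
finger_force: 0.0
```

```bash
python3 -c "
from h import *
cpos()"
```

```text
case xy [ -65.5 -155.1] z 93.7 yaw -3.48
```

>>> {"name": "apply_moves", "arguments": {
  "motion": "0 0 0.0095 0;0 0 0 0;0 -0.011 0 0;0 -0.011 0 0;0 -0.011 0 0;0 -0.011 0 0;0 -0.005 0.004 0;0 -0.005 0.004 0"
}}

```text
time: 47.42
tool_pos: [433.7, 106.4, 78.5]
tcp_rot: [-3.141, -0.004, -0.06]
contact_force: [1.7, 0.1, 3.5]
grip_width: 0.5
finger_force: 1.7
```

>>> {"name": "apply_moves", "arguments": {
  "motion": "0 -0.003 0.0015 0;0 -0.003 0.002 0;0 -0.006 0.002 0;0 -0.006 0.001 0;0 -0.003 0 0;0 0 0 0"
}}

```text
time: 48.18
tool_pos: [433.4, 126.7, 70.6]
tcp_rot: [3.141, 0.0, -0.061]
contact_force: [-0.8, 0.6, -0.7]
grip_width: 0.3
finger_force: 0.0
```

>>> {"name": "apply_moves", "arguments": {
  "motion": "0 0 0.0015 0;0 0 0.0015 0;0 0 0.0015 0;0 0 0 0"
}}

```text
time: 48.68
tool_pos: [433.5, 126.3, 66.9]
tcp_rot: [3.142, -0.0, -0.061]
contact_force: [-2.2, -0.3, 9.9]
grip_width: 0.5
finger_force: 4.7
```

>>> {"name": "apply_moves", "arguments": {
  "motion": "0 0 -0.03 0;0 0 -0.05 0;0 0 -0.03 0;0.02 -0.04 0 0;0.02 -0.04 0 0;0 0 0 0;0 0 0 0"
}}

```text
time: 49.55
tool_pos: [477.7, 203.5, 175.7]
tcp_rot: [3.141, 0.001, -0.061]
contact_force: [0.7, -0.9, 0.4]
grip_width: 0.5
finger_force: 0.0
```

```bash
python3 -c "
from h import *
cpos(); c,P=wshot(); clips(P)"
```

```text
case xy [-26.6  -0.7] z 175.7 yaw -3.48
clip 1 755 y*s [ 70. 106.] z [65.  66.9 68.9]
clip 2 773 y*s [ 99. 124.] z [64.5 81.1 94.2]
clip 3 584 y*s [ 70. 106.] z [65.6 67.1 69.4]
clip 4 597 y*s [ 99. 125.] z [64.3 80.3 93.6]
```

>>> {"name": "apply_moves", "arguments": {
  "motion": "0.023 0.0386 0 0;0.023 0.0386 0 0;0.023 0.0386 0 0;0.0225 0.0386 0 0;0 0 0.03 0;0 0 0.03 0;0 0 0.02 0;0 0 0 0"
}}

```text
time: 50.6
tool_pos: [558.6, 43.3, 95.0]
tcp_rot: [3.141, 0.004, -0.062]
contact_force: [-0.0, 0.0, -0.5]
grip_width: 0.3
finger_force: 0.0
```

```bash
python3 -c "
from h import *
cpos()"
```

```text
case xy [  63.8 -155.7] z 95.0 yaw -3.57
```

>>> {"name": "apply_moves", "arguments": {
  "motion": "0.001 0 0.0105 0;0 0 0 0;0 -0.011 0 0;0 -0.011 0 0;0 -0.011 0 0;0 -0.011 0 0;0 -0.005 0.004 0;0 -0.005 0.004 0"
}}

```text
time: 51.6
tool_pos: [566.1, 99.0, 79.6]
tcp_rot: [-3.141, -0.005, -0.06]
contact_force: [-0.1, -0.9, 3.7]
grip_width: 0.4
finger_force: 1.8
```

>>> {"name": "apply_moves", "arguments": {
  "motion": "0 -0.003 0.0015 0;0 -0.003 0.002 0;0 -0.006 0.002 0;0 -0.006 0.001 0;0 -0.003 0 0;0 0 0 0"
}}

```text
time: 52.35
tool_pos: [565.7, 119.2, 71.1]
tcp_rot: [3.141, 0.0, -0.061]
contact_force: [0.7, -0.1, -0.3]
grip_width: 0.5
finger_force: 0.0
```

>>> {"name": "apply_moves", "arguments": {
  "motion": "0 0 0.0015 0;0 0 0.0015 0;0 0 0.0015 0;0 0 0 0"
}}

```text
time: 52.85
tool_pos: [565.8, 118.8, 67.1]
tcp_rot: [3.141, -0.0, -0.061]
contact_force: [-1.7, -1.0, 4.0]
grip_width: 0.6
finger_force: 1.9
```

>>> {"name": "apply_moves", "arguments": {
  "motion": "0 0 -0.03 0;0 0 -0.05 0;0 0 -0.03 0;-0.045 -0.04 0 0;-0.045 -0.04 0 0;0 0 0 0;0 0 0 0"
}}

```text
time: 53.72
tool_pos: [481.4, 204.2, 176.9]
tcp_rot: [3.141, -0.001, -0.06]
contact_force: [-0.1, -0.8, 0.1]
grip_width: 0.5
finger_force: 0.0
```

```bash
python3 -c "
from h import *
cpos(); c,P=wshot(); clips(P)"
```

```text
case xy [-23.    0.2] z 176.9 yaw -3.46
clip 1 748 y*s [ 70. 106.] z [65.  66.8 69. ]
clip 2 744 y*s [ 70. 106.] z [65.4 67.1 69.2]
clip 3 576 y*s [ 70. 106.] z [65.3 67.2 69.2]
clip 4 577 y*s [ 99. 124.] z [64.3 80.4 93.5]
```

Clip 4: target (-65, +155).

>>> {"name": "apply_moves", "arguments": {
  "motion": "-0.0105 -0.0387 0 0;-0.0105 -0.0387 0 0;-0.0105 -0.0387 0 0;-0.0105 -0.0387 0 0;0 0 0.03 0;0 0 0.03 0;0 0 0.02 0;0 0 0 0"
}}

```text
time: 54.78
tool_pos: [448.7, 360.0, 94.8]
tcp_rot: [3.139, 0.003, -0.063]
contact_force: [0.2, 0.6, -0.4]
grip_width: 0.6
finger_force: 0.0
```

```bash
python3 -c "
from h import *
cpos()"
```

```text
case xy [-65.1 153.7] z 94.8 yaw -3.6
```

>>> {"name": "apply_moves", "arguments": {
  "motion": "0 -0.001 0.0105 0;0 0 0 0;0 0.011 0 0;0 0.011 0 0;0 0.011 0 0;0 0.011 0 0;0 0.005 0.004 0;0 0.005 0.004 0"
}}

```text
time: 55.78
tool_pos: [447.0, 308.8, 80.9]
tcp_rot: [-3.138, -0.006, -0.061]
contact_force: [1.6, 1.2, 5.2]
grip_width: 0.5
finger_force: 2.4
```

>>> {"name": "apply_moves", "arguments": {
  "motion": "0 0.003 0.0015 0;0 0.003 0.002 0;0 0.006 0.002 0;0 0.006 0.001 0;0 0.003 0 0;0 0 0 0"
}}

```text
time: 56.52
tool_pos: [443.7, 287.2, 71.5]
tcp_rot: [3.141, 0.0, -0.061]
contact_force: [0.6, 0.4, 0.4]
grip_width: 0.8
finger_force: 0.0
```

>>> {"name": "apply_moves", "arguments": {
  "motion": "0 0 0.0015 0;0 0 0.0015 0;0 0 0.0015 0;0 0 0 0"
}}

```text
time: 57.02
tool_pos: [443.8, 287.6, 67.2]
tcp_rot: [3.142, -0.0, -0.061]
contact_force: [-0.4, 0.1, 0.6]
grip_width: 0.4
finger_force: 0.1
```

>>> {"name": "apply_moves", "arguments": {
  "motion": "0 0 -0.03 0;0 0 -0.05 0;0 0 -0.03 0;0 0.04 0 0;0 0.04 0 0;0 0 0 0;0 0 0 0"
}}

```text
time: 57.9
tool_pos: [439.2, 208.0, 177.3]
tcp_rot: [-3.141, -0.0, -0.062]
contact_force: [-0.2, 0.5, -0.1]
grip_width: 0.4
finger_force: 0.0
```

```bash
python3 -c "
from h import *
cpos(); c,P=wshot(); clips(P); cv2.imwrite('pics/w9.png',c['img'])"
```

```text
case xy [-65.3   1.5] z 177.3 yaw -3.53
clip 1 723 y*s [ 70. 106.] z [65.  66.9 69. ]
clip 2 722 y*s [ 70. 105.] z [65.3 67.1 69.3]
clip 3 657 y*s [ 70. 106.] z [65.5 67.2 69.4]
clip 4 652 y*s [ 70. 105.] z [65.3 66.8 68.9]
```

View pics/w9.png

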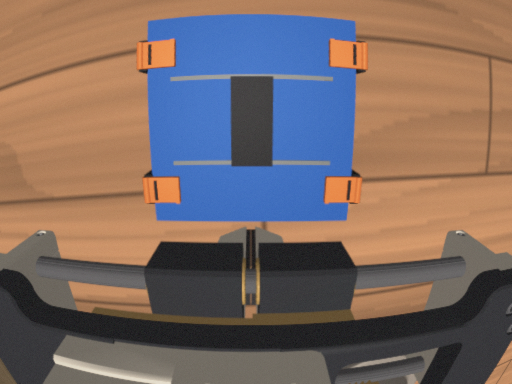

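All four clips lie flat on the lid at (157,55), (350,55), (162,190) and (343,190), and the robot touches nothing. I'm handing in.

```bash
python3 -c "
from plant import bot
print(bot.close_job())"
```

```text
the job is handed in; nothing more can be done
None
```

The yellow and blue chisels are home in their troughs (no red chisel was on the bench), the lid is fully down, and the clips are snapped shut in the order 1, 3, 2, 4; the job is handed in at about 58 s, and no verdict was shown.

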